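# Square up the tea tins with a straightedge

## Task

Take the straightedge by its wooden grip and, with its face, push the four loose tea tins together into one straight, square row against the rack's sprung bumper bar, pressing gently for a moment so that every tin bears on the bar together: about 8 to 11 newtons more than it takes to slide the row, never over 13 on the bar or 7 on any one tin. Then draw the straightedge back, leaving the tins resting against the bar, and stand it back on its cork mat. Touch the tins only with the straightedge and leave everything else alone.

Things in the scene. Friction and masses are not known exactly. Their poses are not given: they have to be found in the camera images.
- rack: Low chrome rack fixed to the sill, 90 (x) x 250 (y) x 55 mm; origin at the centre of its underside, x horizontal and pointing from the tins to the rack (the way to push), y along the row, z up. On its -x side it carries a sprung black bumper bar, 250 mm long along y, from 12 to 36 mm above the sill.
- bar_zone (a point): Fixed point on the rack, x = -87.5 mm, z = 24 mm in its frame, same axes: the middle of the bar's setting range, NOT the bar. The unloaded bar's front face is set anew each time up to 27.5 mm before or behind it, unreported: find it by feel. It gives 0.2 mm per N of total push for 10 mm, then is solid, and rocks about its middle (4 N m/rad) to settle on what presses it.
- mat: Cork mat fixed on the sill, 90 (x) x 330 (y) x 3 mm thick, the straightedge's place; origin at the centre of its underside, x across the strip, y along it.
- straightedge: Loose aluminium straightedge, 0.32 kg, with a wooden grip, standing on its flat foot on the mat; origin on its underside, right below the grip. y along its 300 mm length, x towards its pushing face. Foot from x = -28 to +34 mm, 5 mm thick; the flat pushing face is at x = +34 mm, from z = 0 to 32 mm, over the whole length; the blade behind it is 10 mm thick.
- straightedge_grip (a point): Point to grasp on the straightedge: 76 mm above its underside, in the wooden grip block (24 mm thick in x, 90 mm long in y, top at 93 mm, free on all sides above 32 mm). Same axes as the straightedge.
- tin_yellow: Loose square tea tin painted yellow, 44 x 44 mm, 52 mm tall with its steel lid, 0.11 to 0.22 kg; origin at the centre of its underside, z up, x roughly the way to push (as the rack's x).
- tin_yellow_mid (a point): Centre of the yellow tin, 26 mm above its underside; axes as the tin's.
- tin_green: Loose square tea tin painted green, 44 x 44 mm, 52 mm tall with its steel lid, 0.11 to 0.22 kg; origin at the centre of its underside, z up, x roughly the way to push (as the rack's x).
- tin_green_mid (a point): Centre of the green tin, 26 mm above its underside; axes as the tin's.
- tin_blue: Loose square tea tin painted blue, 44 x 44 mm, 52 mm tall with its steel lid, 0.11 to 0.22 kg; origin at the centre of its underside, z up, x roughly the way to push (as the rack's x).
- tin_blue_mid (a point): Centre of the blue tin, 26 mm above its underside; axes as the tin's.
- tin_orange: Loose square tea tin painted orange, 44 x 44 mm, 52 mm tall with its steel lid, 0.11 to 0.22 kg; origin at the centre of its underside, z up, x roughly the way to push (as the rack's x).
- tin_orange_mid (a point): Centre of the orange tin, 26 mm above its underside; axes as the tin's.
- mug: Bystander, leave alone: red enamel mug, 76 mm across, 80 mm tall, beyond the +y end of the row; origin at the centre of its underside.
- jar: Bystander, leave alone: amber jar, 60 mm across, 85 mm tall, beyond the -y end of the row; origin at the centre of its underside.
- teapot_lid: Bystander, leave alone: white porcelain teapot lid, 84 mm across, 45 mm tall, beside the +y end of the rack; origin at the centre of its underside.
- saucer: Bystander, leave alone: blue bowl, 90 mm across, 35 mm tall, beside the -y end of the rack; origin at the centre of its underside.
- opener: Bystander, leave alone: steel bottle opener lying flat, 120 x 34 x 5 mm, beyond the +y end of the mat; origin at the middle of its handle.
- nailbrush: Bystander, leave alone: wooden nail brush, 35 x 80 x 28 mm, beyond the -y end of the mat; origin at the centre of its underside.
Not all that is in view belongs to the job. Leave any purple or red look-alike of the tin_yellow alone.

How it is judged:
By the outcome, as a careful person would: the job done as asked, in the order asked, and still so for the second after the job is handed in, with the robot touching nothing.
It also fails if it takes over 70 s, if anything falls off the work surface, if the arm or the gripper's body presses on something with over 40 N, if the wrist force passes 120 N, or if a joint passes its speed limit or range.

## Robot

A 6-joint arm with a two-finger parallel gripper is mounted at the origin on the work surface. World frame = base frame: x ahead of the robot, y to its left, z up, the work surface at z = 0. Lengths are in mm, angles in degrees, forces in N, time in s.
With the tool pointing down it reaches from about 350 to 850 mm from the base axis. Payload 8.1 kg.
Tool frame: the origin (TCP) lies midway between the tips of the shut fingers; the grasp point (between the pads) lies 19 mm behind it (hold_point_z is the distance from the TCP to the grasp point, in mm); z points along the fingers, y is the direction in which the jaws open and shut (so a half turn about z gives the same grasp; the last joint's range is limited). The gripper opens to 85 mm and grips with 20 to 120 N. Pads are 22 mm wide; open, the fingers measure 114 mm over their backs; the gripper's body (76 mm by 85 mm) begins 54 mm behind the grasp point. The pads swing forward as they close: fully open they stand 13 mm farther back than shut.
Start: joints at [58.132, 7.471, 85.268, -0, 87.261, -4.893], TCP at [272.14, 534.738, 231.292] pointing down, gripper open.
Joint ranges: [-169.43, 169.43], [-51.17, 129.36], [1.28, 143.12], [-76.62, 256.62], [0, 156.53], [-152.29, 152.29]. Speed limits (degrees/s): [136.94, 136.94, 159.86, 180, 180, 180].

## Interface

Orientations are given as [roll, pitch, yaw] about the fixed x, y, z axes, in that order (R = Rz(yaw) Ry(pitch) Rx(roll)).
In Python, from bench import sense, snapshot, camera_params, hand_in, hold_point_z gives the robot as it stands.
- The arm moves only by the tool servo_tool, never from a script. Its argument "motion" is a list of rows, each a list of 7 numbers: the finger opening in mm, from 0 to 85.4, then the shift along the tool's x, y, z in mm, then the turn, a rotation vector about the tool's x, y, z in rad. A call has 1 to 10 rows; each row shifts and turns the pose as measured when the row begins, along the tool's axes as they then stand; what a row does not reach is not made up. A row lasts 1/10 s, in which the tool goes at most 50 mm and 8.59 degrees, less where a joint would pass 70% of its speed; a pose out of reach is approached as far as the arm can. A call with a gripper value outside its range is refused whole. The fingers move at their own pace and stop on an object; "force" is the grip in N (left out, the last holds). Time passes only in rows, so rows that do not move let the fingers close. It gives the time, the measured TCP pose, the force and the opening at its end, in the units of the state.
- sense(): the state, without advancing time (a new reading comes with each control period).
- snapshot(name): name is "scene" or "side" or "wrist"; returns the picture (384x512x3 uint8, blue, green, red); there is no depth.
- camera_params(name): a dict with "fx", "fy", "cx", "cy" (pixels), "R" (3x3) and "t" (3): a world point X has camera coordinates R X + t; the wrist camera has in their place "tool_from_camera" (4x4, takes a point from camera to tool coordinates, whose origin is the TCP and whose axes are the flange's). Camera axes: x right, y down, z forward; pixel columns grow to the right and rows downward; lengths in mm; the calibration is good to about 2 mm. A picture is of the moment at which its call begins: read the wrist's pose just before it. camera_params takes no time and is no camera call.
- hand_in(): hands the job in, once; it reports no verdict.
The state is a dict: "time": time; "joint_pos": joint angles; "qd": joint speeds; "joint_efforts": joint torques, N m; "tool_pos": TCP position; "tcp_rot": TCP orientation; "ft_force": force on the tool from outside, world axes, zero at the start; "wrist_torque": the same for the moment, N m; "finger_gap": finger opening in mm.
Only numpy, scipy, OpenCV 4.12 (cv2) and the standard library are available. Lean on these libraries where they do the work, as an engineer would, in place of code of your own. Each camera call takes 0.05 s, during which the arm holds its last target. There are 200 camera calls.

## Working session

There is one attempt and no reset: what is moved stays moved. The work goes in short steps, Python scripts to look and compute and a tool call to move; the robot and the scene stay as the last step left them, time stands still between calls to the robot, and variables do not carry over. Pictures are saved under pics/ and viewed, about 8 in all and at most 12, crops included, and the job is handed in when it is done.

Besides the shell and the picture viewer there is one more tool, called after "Request:" by a JSON object that holds its "method" and its "body". servo_tool: Moves the arm, as the interface text tells. Its arguments: {"type":"object","properties":{"motion":{"type":"array"},"force":{"type":"number"}},"required":["motion"]}

```bash
mkdir -p pics; ls
python3 - <<'E'
from bench import *
import cv2,numpy as np
print(sense(),hold_point_z)
for n in("scene","side","wrist"):
    cv2.imwrite(f"pics/{n}0.png",snapshot(n)); print(n,camera_params(n))
a=[cv2.imread(f"pics/{n}0.png") for n in("scene","side")]
for n,i in zip(("scene","side"),a): cv2.imwrite(f"pics/{n}0b.png",cv2.resize(i,(800,600),interpolation=cv2.INTER_CUBIC))
E
```

```text
pics
{'time': 0.0, 'joint_pos': array([ 5.81330256e+01,  7.51592944e+00,  8.53314956e+01,  2.86229873e-04,
        8.72612998e+01, -4.89215048e+00]), 'qd': array([-0.0215239 , -0.07707197, -0.02662885,  0.12091865,  0.03235349,
       -0.06161807]), 'joint_efforts': array([ 1.07485772e-03, -5.69374609e+01, -5.00556672e+01,  1.01190069e-04,
        1.42580748e-02, -3.42943952e-05]), 'tool_pos': array([271.82950294, 534.25650478, 230.21463239]), 'tcp_rot': array([-1.79891696e+02, -9.55692521e-03,  1.53025153e+02]), 'ft_force': array([0.1242361 , 0.70116637, 0.86664554]), 'wrist_torque': array([-0.0230098 ,  0.01093587, -0.02954251]), 'finger_gap': 85.49531378707633} 18.700000000000003
scene {'fx': 372.18784525001445, 'fy': 372.18784525001445, 'cx': 259.0103427676837, 'cy': 189.51769023426058, 'R': array([[-0.65525606,  0.75535182, -0.0091174 ],
       [ 0.38556466,  0.32404369, -0.86390716],
       [-0.64959941, -0.56959575, -0.50356855]]), 't': array([ 336.54610954, -123.96463783, 1257.26022619])}
side {'fx': 346.45803689456034, 'fy': 346.45803689456034, 'cx': 254.4657307485988, 'cy': 187.97246794126065, 'R': array([[ 0.83008877, -0.55762373, -0.00289898],
       [-0.35829473, -0.52936601, -0.76902309],
       [ 0.42729091,  0.63939612, -0.63921443]]), 't': array([-433.21953871,  277.47689389,  682.73579972])}
wrist {'fx': 304.7868604751322, 'fy': 304.7868604751322, 'cx': 254.06926261186288, 'cy': 191.5147900020822, 'tool_from_camera': array([[ 8.49003107e-04, -9.44932953e-01, -3.27262880e-01,
         8.25495527e+01],
       [ 9.99999317e-01,  1.06499775e-03, -4.80802889e-04,
         1.38017386e-01],
       [ 8.02860724e-04, -3.27262249e-01,  9.44933212e-01,
        -1.41360188e+02],
       [ 0.00000000e+00,  0.00000000e+00,  0.00000000e+00,
         1.00000000e+00]])}
```

View pics/scene0b.png

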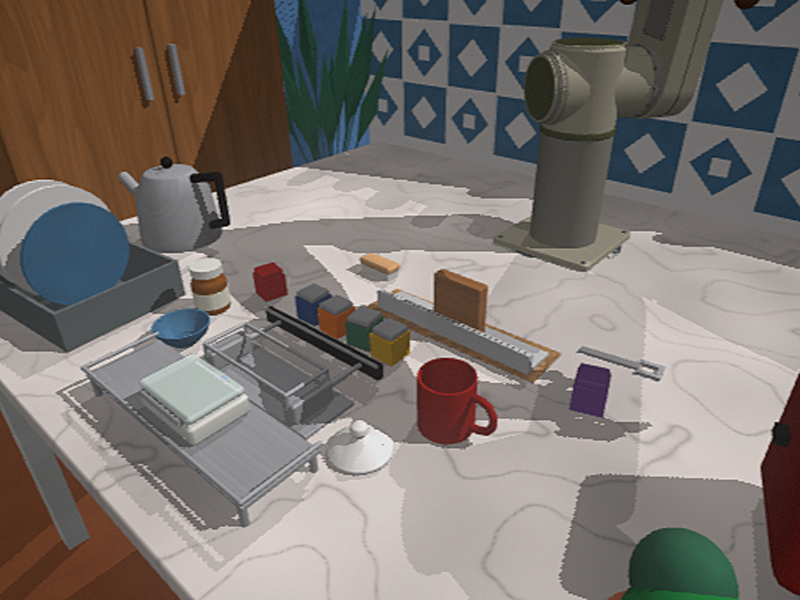

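View pics/side0b.png

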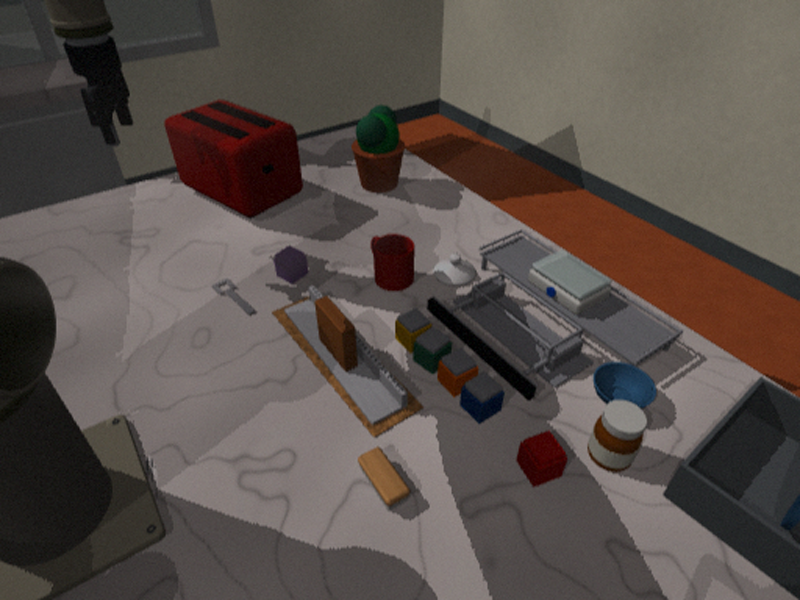

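Both views show the tins in the order yellow, green, orange, blue. The bar is about 20-30 mm beyond them, and the straightedge stands on the mat. I'll get rough positions by intersecting rays with known heights.

```bash
cat > h.py <<'E'
from bench import *
import numpy as np, cv2
from scipy.spatial.transform import Rotation as Ro
def cam(n,s=None):
    p=camera_params(n); K=np.array([[p['fx'],0,p['cx']],[0,p['fy'],p['cy']],[0,0,1]])
    if n!='wrist': return K,np.array(p['R']),np.array(p['t'])
    T=np.eye(4);T[:3,:3]=Ro.from_euler('xyz',s['tcp_rot'],degrees=True).as_matrix();T[:3,3]=s['tool_pos']
    M=np.linalg.inv(T@p['tool_from_camera']); return K,M[:3,:3],M[:3,3]
def ray(c,uv,z):
    K,R,t=c; C=-R.T@t; d=R.T@np.linalg.inv(K)@np.array([*uv,1.]); return C+d*(z-C[2])/d[2]
def proj(c,X):
    K,R,t=c; q=(np.atleast_2d(X)@R.T+t)@K.T; return q[:,:2]/q[:,2:]
E
python3 - <<'E'
from h import *
P={'side':{'matL':(273,312,3),'matT':(305,298,3),'matR':(423,408,3),'matB':(376,433,3),'gripA':(317,300,93),'gripB':(353,340,93),'Y':(412,316,52),'G':(433,338,52),'O':(458,362,52),'B':(482,387,52),'bar1':(430,300,36),'bar2':(533,388,36)},
'scene':{'Y':(391,327,52),'G':(367,315,52),'O':(337,304,52),'B':(315,292,52),'bar1':(382,360,36),'bar2':(268,308,36),'gripA':(437,270,93),'gripB':(486,285,93),'matB':(535,381,3),'matR':(560,350,3)}}
for n in P:
    for k,(u,v,z) in P[n].items(): print(n,k,ray(cam(n),(u*.64-.18,v*.64-.18),z).round(0))
E
```

```text
side matL [385. 198.   3.]
side matT [450. 201.   3.]
side matR [ 482. -127.    3.]
side matB [ 400. -125.    3.]
side gripA [424.  84.  93.]
side gripB [426. -26.  93.]
side Y [554.   6.  52.]
side G [551. -55.  52.]
side O [ 552. -117.   52.]
side B [ 550. -174.   52.]
side bar1 [614.  36.  36.]
side bar2 [ 620. -208.   36.]
scene Y [552.   6.  52.]
scene G [551. -45.  52.]
scene O [ 558. -105.   52.]
scene B [ 555. -161.   52.]
scene bar1 [605.  37.  36.]
scene bar2 [ 621. -202.   36.]
scene gripA [425.  -7.  93.]
scene gripB [416.  81.  93.]
scene matB [468. 207.   3.]
scene matR [376. 198.   3.]
```

Request:
{"method": "servo_tool", "body": {"motion": [[85, -33, -30, -15, 0, 0, 0], [85, -33, -30, -15, 0, 0, 0], [85, -33, -30, -15, 0, 0, 0], [85, -33, -30, -15, 0, 0, 0], [85, -33, -30, -15, 0, 0, 0], [85, -33, -30, -15, 0, 0, 0], [85, -33, -30, -15, 0, 0, 0], [85, -33, -30, -15, 0, 0, 0], [85, -33, -30, -15, 0, 0, 0], [85, -33, -30, -15, 0, 0, 0]]}}

```text
time: 1.15
tool_pos: [431.1, 105.8, 379.3]
tcp_rot: [-179.2, -0.2, 153.6]
ft_force: [0.6, 1.5, -0.1]
finger_gap: 85.1
```

Request:
{"method": "servo_tool", "body": {"motion": [[85, -32, -27, 10, 0, 0, 0], [85, -32, -27, 10, 0, 0, 0], [85, -32, -27, 10, 0, 0, 0], [85, 0, 0, 0, 0, 0, 0.149], [85, 0, 0, 0, 0, 0, 0.149], [85, 0, 0, 0, 0, 0, 0.149], [85, 0, 0, 0, 0, 0, 0.149], [85, 0, 0, 0, 0, 0, 0.149], [85, 0, 0, 0, 0, 0, 0.149], [85, 0, 0, 0, 0, 0, 0.149]]}}

```text
time: 2.15
tool_pos: [482.9, -22.8, 348.9]
tcp_rot: [-179.4, 0.6, 93.1]
ft_force: [-0.7, 0.2, -0.1]
finger_gap: 84.7
```

Request:
{"method": "servo_tool", "body": {"motion": [[85, 0, 0, 0, 0, 0, 0.02], [85, 0, 0, 0, 0, 0, 0]]}}

```text
time: 2.35
tool_pos: [482.6, -22.8, 348.4]
tcp_rot: [-179.4, 0.6, 91.9]
ft_force: [-0.1, -1.1, 0.2]
finger_gap: 85.0
```

Run:
```python
from h import *
import pickle
s=sense();im=snapshot("wrist");print(s['tool_pos'],s['tcp_rot'],s['ft_force'])
pickle.dump((s,im),open('w1.pkl','wb'))
cv2.imwrite("pics/w1.png",cv2.resize(im,(800,600),interpolation=cv2.INTER_CUBIC))
```

```text
[482.63477543 -22.81071877 348.35941818] [-179.39898056    0.56515009   91.93415821] [-0.10345341 -1.11004788  0.21421561]
```

View pics/w1.png

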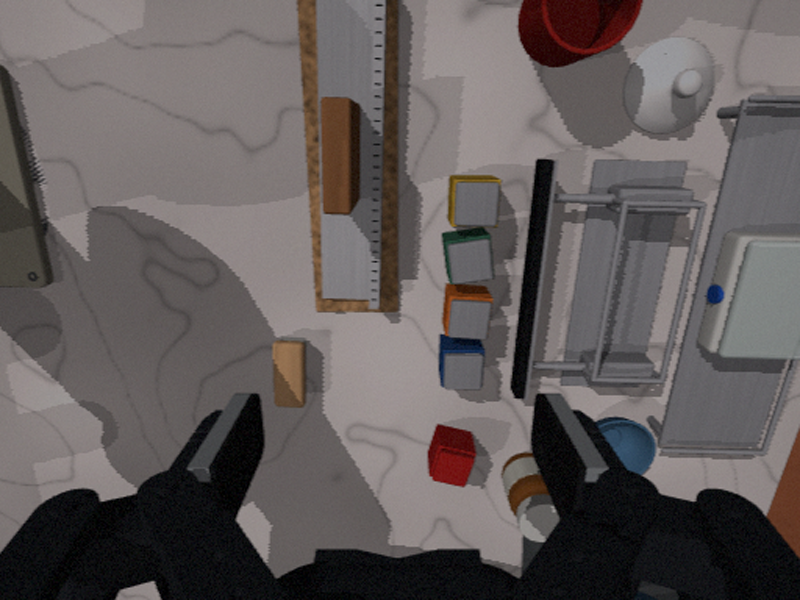

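Run:
```python
from h import *
import pickle
s,im=pickle.load(open('w1.pkl','rb')); c=cam('wrist',s)
P={'gripTL':(322,97,93),'gripTR':(348,97,93),'gripBL':(325,213,93),'gripBR':(351,213,93),
'bladeTR':(385,2,32),'bladeBR':(380,308,32),'footBL':(322,298,5),'footTL':(317,2,5),
'matBL':(317,312,3),'matBR':(398,312,3),'matTR':(398,2,3),'matTL':(299,2,3),
'barTL':(538,160,36),'barTR':(553,160,36),'barBL':(513,397,36),'barBR':(524,397,36),
'mugrimBot':(575,63,80),'mugL':(520,25,80),'redTL':(435,426,50),'redTR':(475,432,50),'redBL':(429,455,50),'redBR':(472,462,50),'redfootR':(470,485,0),
'jarTop':(540,500,85),'jarL':(503,470,70),'lidL':(626,85,10),'saucerL':(590,425,35),'brushT':(290,342,28),'brushB':(290,405,28),
}
T={'Y':[(456,181),(498,178),(501,224),(459,227)],'G':[(447,238),(489,230),(494,277),(454,283)],'O':[(454,298),(492,300),(487,340),(449,337)],'B':[(446,350),(484,350),(482,388),(444,388)]}
for k,(u,v,z) in P.items(): print(k,ray(c,(u*.64-.18,v*.64-.18),z).round(1))
for k,q in T.items():
    w=np.array([ray(c,(u*.64-.18,v*.64-.18),52)[:2] for u,v in q]); d=w[1]-w[0]; print(k,w.mean(0).round(1),np.degrees(np.arctan2(d[1],d[0])).round(1),w.round(0).tolist())
```

```text
gripTL [420.3  83.3  93. ]
gripTR [440.3  84.   93. ]
gripBL [421.1  -5.5  93. ]
gripBR [442.7  -4.7  93. ]
bladeTR [464.6 161.4  32. ]
bladeBR [ 466.5 -111.2   32. ]
footBL [ 402.7 -112.3    5. ]
footTL [403.5 165.3   5. ]
matBL [ 396.6 -129.5    3. ]
matBR [ 485.3 -126.1    3. ]
matTR [474.9 168.1   3. ]
matTL [387.2 165.2   3. ]
barTL [607.4  40.   36. ]
barTR [621.   40.5  36. ]
barBL [ 613.4 -207.5   36. ]
barBR [ 625.3 -207.    36. ]
mugrimBot [614.2 114.9  80. ]
mugL [568.7 139.2  80. ]
redTL [ 529.6 -238.3   50. ]
redTR [ 573.4 -244.1   50. ]
redBL [ 525.2 -276.2   50. ]
redBR [ 573.5 -283.5   50. ]
redfootR [ 584.4 -358.1    0. ]
jarTop [ 642.2 -301.3   85. ]
jarL [ 603.3 -276.7   70. ]
lidL [686.1 107.4  10. ]
saucerL [ 703.2 -240.2   35. ]
brushT [ 371.5 -155.    28. ]
brushB [ 368.3 -232.5   28. ]
Y [554.2   1.7] 6.0 [[532.0, 20.0], [570.0, 24.0], [577.0, -17.0], [538.0, -21.0]]
G [551.8 -49.3] 13.1 [[528.0, -32.0], [566.0, -23.0], [575.0, -68.0], [538.0, -75.0]]
O [ 556.7 -111.8] -1.0 [[539.0, -90.0], [576.0, -91.0], [575.0, -134.0], [537.0, -132.0]]
B [ 554.9 -167.5] 2.2 [[535.0, -146.0], [573.0, -145.0], [575.0, -189.0], [536.0, -190.0]]
```

Run:
```python
from h import *
import pickle
s,im=pickle.load(open('w1.pkl','rb')); c=cam('wrist',s)
f=lambda u,v,z:ray(c,(u*.64-.18,v*.64-.18),z).round(1)
print('red base',f(435,426,0),f(475,432,0),'red far top',f(472,485,52),f(433,480,52))
S=cam('side')
for n,u,v,z in[('L',518,455,0),('Bot',533,485,0),('R',566,462,0),('topT',543,433,52),('topL',517,449,52),('topR',566,455,52)]: print(n,ray(S,(u*.64-.18,v*.64-.18),z).round(1))
# bar edges, 512 image
g=im.max(2).astype(float)
def edge(rows,c0,c1,sgn,z):
    pts=[]
    G=cv2.Sobel(cv2.GaussianBlur(g,(3,3),0),cv2.CV_64F,1,0)*sgn
    for r in rows:
        seg=G[r,c0(r):c1(r)]; k=int(seg.argmax())
        if 0<k<len(seg)-1:
            a,b,d=seg[k-1:k+2]; k=k+.5*(a-d)/(a-2*b+d)
        pts.append(ray(c,(c0(r)+k,r),z)[:2])
    p=np.array(pts); vx,vy,x,y=cv2.fitLine(p.astype(np.float32),cv2.DIST_HUBER,0,.01,.01).ravel()
    if vy<0:vx,vy=-vx,-vy
    return 'x(y=-84)=%.1f x(y=39)=%.1f yaw=%.2f'%(x+vx/vy*(-84-y),x+vx/vy*(39-y),np.degrees(np.arctan2(-vx,vy)))
L=lambda a,b,w:((lambda r:int(a[0]+(b[0]-a[0])*(r-a[1])/(b[1]-a[1])-w)),(lambda r:int(a[0]+(b[0]-a[0])*(r-a[1])/(b[1]-a[1])+w)))
sc=lambda u,v:(u*.64,v*.64)
print('bar front bottom',edge(range(106,250),*L(sc(537,160),sc(513,397),8),-1,12))
print('bar back top',edge(list(range(106,122))+list(range(135,225)),*L(sc(553,160),sc(524,397),6),1,36))
print('mat R',edge(range(5,195),*L(sc(398,2),sc(398,312),5),1,3))
print('mat L',edge(range(5,195),*L(sc(299,2),sc(317,312),5),-1,3))
print('foot L',edge(range(5,185),*L(sc(317,2),sc(322,298),4),1,5))
print('blade R',edge(range(5,190),*L(sc(385,2),sc(380,308),4),-1,0))
```

```text
red base [ 534.9 -272.5    0. ] [ 583.7 -279.     0. ] red far top [ 575.9 -313.3   52. ] [ 531.5 -308.3   52. ]
L [ 544.3 -263.8    0. ]
Bot [ 528.9 -308.2   -0. ]
R [ 590.8 -308.4    0. ]
topT [ 564.6 -279.1   52. ]
topL [ 519.2 -278.    52. ]
topR [ 564.5 -319.2   52. ]
bar front bottom x(y=-84)=613.6 x(y=39)=611.9 yaw=0.79
bar back top x(y=-84)=623.4 x(y=39)=621.9 yaw=0.71
mat R x(y=-84)=484.3 x(y=39)=480.0 yaw=2.00
mat L x(y=-84)=393.4 x(y=39)=389.2 yaw=1.95
foot L x(y=-84)=402.6 x(y=39)=400.7 yaw=0.89
blade R x(y=-84)=463.5 x(y=39)=463.3 yaw=0.07
```

```bash
cat >> h.py <<'E'
def delta(x,y,z,yaw=None,roll=180,pitch=0):
    s=sense(); R=Ro.from_euler('xyz',s['tcp_rot'],degrees=True)
    d=R.inv().apply(np.array([x,y,z])-s['tool_pos'])
    yaw=s['tcp_rot'][2] if yaw is None else yaw
    w=(R.inv()*Ro.from_euler('xyz',[roll,pitch,yaw],degrees=True)).as_rotvec()
    print('t',s['time'],'pos',s['tool_pos'].round(2),s['tcp_rot'].round(2),'F',s['ft_force'].round(2),'M',s['wrist_torque'].round(2),'gap',round(s['finger_gap'],1)); print('shift',d.round(2),'turn',w.round(4))
E
python3 -c "
from h import *
delta(430,39,140,90.4)"
```

```text
t 2.4 pos [482.62 -22.8  348.37] [-179.39    0.56   91.96] F [0.71 0.08 0.44] M [ 0.01 -0.03 -0.03] gap 85.1
shift [ 65.62 -48.28 208.25] turn [-0.0104  0.01    0.0272]
```

Request:
{"method": "servo_tool", "body": {"motion": [[85, 13, -9.7, 41, 0, 0, 0], [85, 13, -9.7, 41, 0, 0, 0], [85, 13, -9.7, 41, 0, 0, 0], [85, 13, -9.7, 41, 0, 0, 0], [85, 13, -9.7, 41, 0, 0, 0], [85, 0, 0, 0, -0.01, 0.01, 0.027], [85, 0, 0, 0, 0, 0, 0]]}}

```text
time: 3.1
tool_pos: [429.5, 39.1, 138.7]
tcp_rot: [179.7, 0.0, 91.6]
ft_force: [0.5, 0.8, 1.4]
finger_gap: 85.1
```

```bash
python3 -c "
from h import *
import pickle
im=snapshot('wrist'); s=sense(); pickle.dump((s,im),open('w2.pkl','wb'))
cv2.imwrite('pics/w2.png',im)
delta(430,39,60,90.4)"
```

```text
t 3.15 pos [429.33  38.98 138.59] [1.7971e+02 5.0000e-02 9.1570e+01] F [-0.29  0.7  -1.17] M [ 0.03 -0.    0.02] gap 85.1
shift [ 0.08  0.28 78.59] turn [0.005  0.0009 0.0204]
```

View pics/w2.png

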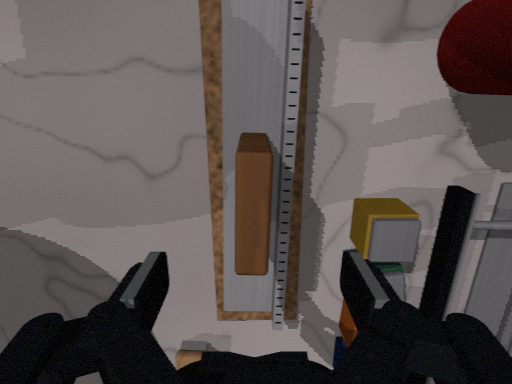

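The grip block's top face spans about u 236–269, v 154–273, and sits well between the jaws.

```bash
python3 -c "
from h import *
import pickle
s,im=pickle.load(open('w2.pkl','rb'));c=cam('wrist',s)
for p in [(237,155),(271,155),(236,273),(268,274)]: print(ray(c,p,96).round(1))
"
```

```text
[419.5  82.2  96. ]
[440.3  82.7  96. ]
[419.6  -2.3  96. ]
[442.2  -2.5  96. ]
```

Request:
{"method": "servo_tool", "body": {"motion": [[85, 0, 0.3, 26, 0.005, 0, 0.017], [85, 0, 0.3, 26, 0, 0, 0], [85, 0, 0.3, 26, 0, 0, 0], [85, 0, 0, 0, 0, 0, 0]], "force": 60}}

```text
time: 3.55
tool_pos: [442.2, 36.2, 71.2]
tcp_rot: [178.8, 0.1, 90.7]
ft_force: [-1.4, 0.4, -1.0]
finger_gap: 84.9
```

```bash
python3 -c "
from h import *
delta(430,39,60,90.4)"
```

```text
t 3.55 pos [442.15  36.2   71.15] [1.7884e+02 1.5000e-01 9.0660e+01] F [-1.36  0.44 -1.03] M [ 0.02  0.04 -0.  ] gap 84.9
shift [  2.97 -12.34  10.9 ] turn [0.0202 0.0025 0.0045]
```

```bash
python3 -c "
from h import *
s=sense();print(s['joint_pos'].round(2),s['qd'].round(2),s['joint_efforts'].round(1))"
```

```text
[-1.8700e+00 -1.0390e+01  1.2017e+02 -1.0000e-01  6.9050e+01 -2.4900e+00] [-0.58 -2.5  -5.2  -0.07  2.94 -0.71] [  0.  -36.5 -46.9  -0.   -1.5   0. ]
```

Request:
{"method": "servo_tool", "body": {"motion": [[85, 3, -12, 0, 0.02, 0, 0.004], [85, 0, 0, 0, 0, 0, 0]]}}

```text
time: 3.75
tool_pos: [432.7, 38.4, 75.7]
tcp_rot: [179.8, 0.2, 90.4]
ft_force: [0.4, -0.1, -1.2]
finger_gap: 85.0
```

```bash
python3 -c "
from h import *
s=sense();print(s['joint_pos'].round(2));delta(430,39,60,90.4)"
```

```text
[ -1.57 -11.34 120.46  -0.16  70.65  -1.9 ]
t 3.75 pos [432.74  38.41  75.66] [1.7978e+02 1.6000e-01 9.0390e+01] F [ 0.39 -0.12 -1.16] M [-0.02 -0.03  0.05] gap 85.0
shift [ 0.66 -2.8  15.65] turn [ 0.0038  0.0028 -0.0002]
```

Request:
{"method": "servo_tool", "body": {"motion": [[85, 0.5, -3, 8, 0.004, 0.003, 0], [85, 0, -1, 8, 0, 0, 0], [85, 0, 0, 0, 0, 0, 0], [85, 0, 0, 0, 0, 0, 0]]}}

```text
time: 4.15
tool_pos: [431.7, 38.8, 62.8]
tcp_rot: [179.6, -0.0, 90.4]
ft_force: [1.3, -0.9, -0.4]
finger_gap: 84.8
```

```bash
python3 -c "
from h import *
delta(430,39,60,90.4)"
```

```text
t 4.15 pos [431.71  38.78  62.81] [ 1.796e+02 -1.000e-02  9.043e+01] F [ 1.29 -0.9  -0.37] M [ 0.01 -0.04  0.02] gap 84.8
shift [ 0.23 -1.72  2.8 ] turn [ 0.0069 -0.0001  0.0005]
```

Request:
{"method": "servo_tool", "body": {"motion": [[85, 0, -1.5, 2.5, 0.007, 0, 0], [10, 0, 0, 0, 0, 0, 0], [10, 0, 0, 0, 0, 0, 0], [10, 0, 0, 0, 0, 0, 0], [10, 0, 0, 0, 0, 0, 0], [10, 0, 0, 0, 0, 0, 0], [10, 0, 0, 0, 0, 0, 0], [10, 0, 0, 0, 0, 0, 0]], "force": 60}}

```text
time: 4.95
tool_pos: [430.0, 38.8, 60.1]
tcp_rot: [-179.9, -0.0, 90.4]
ft_force: [-0.6, -0.0, -0.4]
finger_gap: 23.2
```

```bash
python3 -c "
from h import *
delta(430,39,60,90.4)"
```

```text
t 4.95 pos [429.97  38.78  60.08] [-179.93   -0.     90.44] F [-0.62 -0.04 -0.43] M [-0.1   0.01 -0.02] gap 23.2
shift [0.22 0.03 0.08] turn [-0.0012 -0.0001  0.0007]
```

Request:
{"method": "servo_tool", "body": {"motion": [[10, 0, 0, -10, 0, 0, 0], [10, 0, 0, -18, 0, 0, 0], [10, 0, 0, -18, 0, 0, 0], [10, -20, 2, 0, 0, 0, 0], [10, -30, 3, 0, 0, 0, 0], [10, -30, 3, 0, 0, 0, 0], [10, -30, 3, 0, 0, 0, 0], [10, -10, 3, 0, 0, 0, 0], [10, 0, 0, 0, 0, 0, 0]]}}

```text
time: 5.85
tool_pos: [443.8, -84.3, 110.7]
tcp_rot: [-179.8, -0.0, 90.6]
ft_force: [0.0, 0.0, -3.4]
finger_gap: 23.1
```

```bash
python3 -c "
from h import *
delta(445,-80,63,90.75)"
```

```text
t 5.85 pos [443.83 -84.32 110.75] [-1.798e+02 -1.000e-02  9.058e+01] F [ 0.    0.02 -3.41] M [-0.02  0.04  0.01] gap 23.1
shift [ 4.29  1.38 47.75] turn [-0.0034 -0.0002 -0.0029]
```

Request:
{"method": "servo_tool", "body": {"motion": [[10, 2, 0.5, 15, 0, 0, -0.003], [10, 2, 0.5, 15, 0, 0, 0], [10, 0, 0, 12, 0, 0, 0], [10, 0, 0, 4, 0, 0, 0], [10, 0, 0, 0, 0, 0, 0]]}}

```text
time: 6.35
tool_pos: [444.5, -76.7, 64.0]
tcp_rot: [-179.8, -0.1, 90.8]
ft_force: [-0.8, 0.5, -3.7]
finger_gap: 23.2
```

```bash
python3 -c "
from h import *
import pickle
delta(445,-80,63,90.75)
im=snapshot('wrist'); s=sense(); pickle.dump((s,im),open('w3.pkl','wb'))
cv2.imwrite('pics/w3.png',cv2.resize(im,(800,600),interpolation=cv2.INTER_CUBIC))
F=[]
for i in range(8): snapshot('side'); F.append(sense()['ft_force'])
print(np.mean(F,0),np.std(F,0)); delta(445,-80,63,90.75)"
```

```text
t 6.35 pos [444.49 -76.71  64.02] [-1.7978e+02 -1.3000e-01  9.0800e+01] F [-0.84  0.46 -3.75] M [-0.02 -0.01  0.  ] gap 23.2
shift [-3.3   0.47  1.01] turn [-0.0038 -0.0022  0.0009]
[-0.18743226  0.2953356  -3.01543406] [0.60317212 0.59175771 0.51348319]
t 6.8 pos [445.39 -77.6   65.04] [-1.7991e+02 -8.0000e-02  9.0750e+01] F [-0.29  0.14 -3.53] M [ 0.03 -0.03  0.04] gap 23.3
shift [-2.39 -0.41  2.04] turn [-0.0016 -0.0014  0.0001]
```

View pics/w3.png

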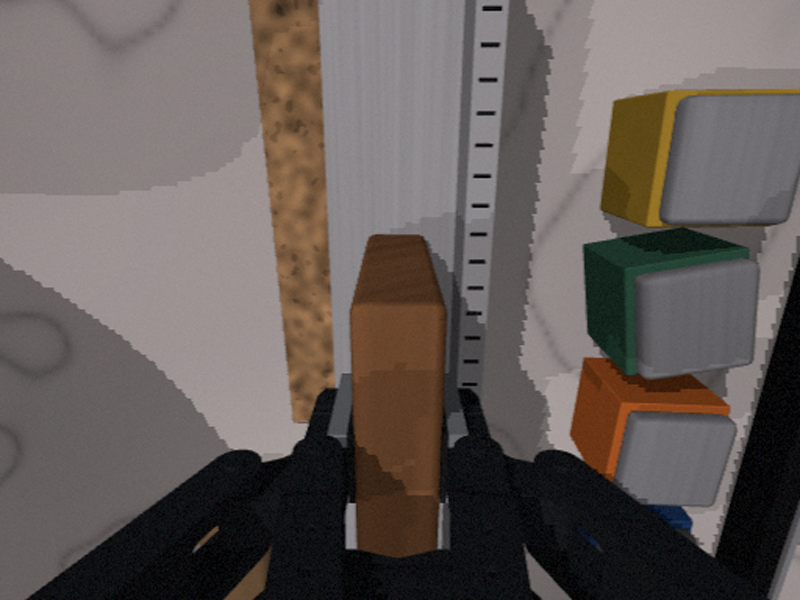

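Request:
{"method": "servo_tool", "body": {"motion": [[10, -1, 8, 1, 0, 0, 0], [10, -1, 8, 1, 0, 0, 0], [10, 0, 8, 0, 0, 0, 0], [10, 0, 8, 0, 0, 0, 0], [10, 0, 6, 0, 0, 0, 0], [10, 0, 0, 0, 0, 0, 0]]}}

```text
time: 7.4
tool_pos: [488.0, -79.6, 63.1]
tcp_rot: [-180.0, -0.1, 90.7]
ft_force: [0.9, 0.3, -2.6]
finger_gap: 22.9
```

```bash
cat >> h.py <<'E'
def meas(n=8):
    F=[];P=[];M=[];A=[]
    for i in range(n):
        snapshot('side'); s=sense(); F.append(s['ft_force']);P.append(s['tool_pos']);M.append(s['wrist_torque']);A.append(s['tcp_rot']%360)
    m=lambda a:np.mean(a,0).round(2)
    print('t',s['time'],'P',m(P),'A',m(A),'F',m(F),'M',m(M),'dP',(P[-1]-P[0]).round(2),'Fx',np.array(F)[:,0].round(1))
E
python3 -c "
from h import *
meas(4);delta(485,-80,63,90.75)"
```

```text
t 7.6 P [486.94 -79.54  62.93] A [180.06 359.93  90.72] F [-0.52  0.2  -3.27] M [-0.    0.02 -0.02] dP [-0.91  0.05 -0.16] Fx [-0.8 -1.3 -0.3  0.4]
t 7.6 pos [486.58 -79.51  62.88] [-1.7993e+02 -7.0000e-02  9.0720e+01] F [ 0.42  0.71 -2.86] M [-0.01  0.04 -0.04] gap 23.6
shift [-0.47 -1.59 -0.12] turn [-0.0012 -0.0013 -0.0006]
```

Now I'll push slowly, gathering the tins.

Request:
{"method": "servo_tool", "body": {"motion": [[10, 0, 2, 0, 0, 0, 0], [10, 0, 2, 0, 0, 0, 0], [10, 0, 2, 0, 0, 0, 0], [10, 0, 2, 0, 0, 0, 0], [10, 0, 2, 0, 0, 0, 0], [10, 0, 2, 0, 0, 0, 0], [10, 0, 2, 0, 0, 0, 0], [10, 0, 2, 0, 0, 0, 0], [10, 0, 2, 0, 0, 0, 0], [10, 0, 2, 0, 0, 0, 0]]}}

```text
time: 8.6
tool_pos: [504.5, -78.9, 61.7]
tcp_rot: [-179.5, -0.1, 90.7]
ft_force: [-4.7, -0.1, -1.2]
finger_gap: 23.0
```

```bash
python3 -c "
from h import *
delta(525,-80,63,90.75)"
```

```text
t 8.6 pos [504.48 -78.9   61.68] [-1.7954e+02 -1.3000e-01  9.0700e+01] F [-4.68 -0.05 -1.16] M [-0.03  0.85 -0.05] gap 23.0
shift [-1.35 20.49 -1.49] turn [-0.008  -0.0022 -0.0009]
```

Request:
{"method": "servo_tool", "body": {"motion": [[10, -0.2, 2, -0.4, -0.004, 0, 0], [10, -0.2, 2, -0.4, -0.004, 0, 0], [10, -0.2, 2, -0.4, 0, 0, 0], [10, -0.2, 2, -0.2, 0, 0, 0], [10, 0, 2, 0, 0, 0, 0], [10, 0, 2, 0, 0, 0, 0], [10, 0, 2, 0, 0, 0, 0]]}}

```text
time: 9.3
tool_pos: [519.1, -79.4, 62.0]
tcp_rot: [-180.0, -0.2, 90.7]
ft_force: [-3.6, 0.1, -3.9]
finger_gap: 23.4
```

```bash
python3 -c "
from h import *
delta(530,-80,63,90.75);meas(5);delta(530,-80,63,90.75)"
```

```text
t 9.3 pos [519.07 -79.37  61.98] [-1.7996e+02 -1.6000e-01  9.0690e+01] F [-3.59  0.09 -3.91] M [ 0.02  0.73 -0.08] gap 23.4
shift [-0.76 10.92 -1.03] turn [-0.0006 -0.0027 -0.001 ]
t 9.55 P [519.25 -79.37  62.05] A [180.01 359.85  90.7 ] F [-2.12 -0.06 -4.52] M [0.02 0.44 0.03] dP [-0.29  0.04  0.  ] Fx [-3.6 -1.7 -1.6 -2.3 -1.3]
t 9.55 pos [519.16 -79.35  62.08] [-1.80e+02 -1.60e-01  9.07e+01] F [-1.32  0.49 -3.99] M [0.04 0.3  0.03] gap 23.3
shift [-0.77 10.83 -0.92] turn [-0.     -0.0027 -0.001 ]
```

Request:
{"method": "servo_tool", "body": {"motion": [[10, -0.1, 1.5, -0.2, 0, -0.001, 0], [10, -0.1, 1.5, -0.2, 0, -0.001, 0], [10, 0, 1.5, 0, 0, 0, 0], [10, 0, 1.5, 0, 0, 0, 0]]}}

```text
time: 9.95
tool_pos: [524.9, -79.4, 62.4]
tcp_rot: [-179.9, -0.0, 90.7]
ft_force: [-1.9, 0.1, -3.5]
finger_gap: 23.4
```

Request:
{"method": "servo_tool", "body": {"motion": [[10, 0, 1.5, 0, 0, 0, 0]]}}

```text
time: 10.05
tool_pos: [526.5, -79.4, 62.4]
tcp_rot: [-179.9, -0.0, 90.7]
ft_force: [-3.0, 0.8, -3.7]
finger_gap: 23.3
```

Request:
{"method": "servo_tool", "body": {"motion": [[10, 0, 1.5, 0, 0, 0, 0]]}}

```text
time: 10.15
tool_pos: [528.1, -79.4, 62.3]
tcp_rot: [-179.9, -0.0, 90.7]
ft_force: [-3.1, -0.1, -4.2]
finger_gap: 23.5
```

```bash
python3 -c "
from h import *
import pickle
delta(532,-80,63,90.75)
im=snapshot('wrist'); s=sense(); pickle.dump((s,im),open('w4.pkl','wb'))
cv2.imwrite('pics/w4.png',cv2.resize(im,(800,600),interpolation=cv2.INTER_CUBIC))"
```

```text
t 10.15 pos [528.11 -79.4   62.32] [-1.7992e+02 -4.0000e-02  9.0690e+01] F [-3.08 -0.12 -4.18] M [ 0.    0.69 -0.08] gap 23.5
shift [-0.64  3.89 -0.69] turn [-0.0013 -0.0007 -0.001 ]
```

View pics/w4.png

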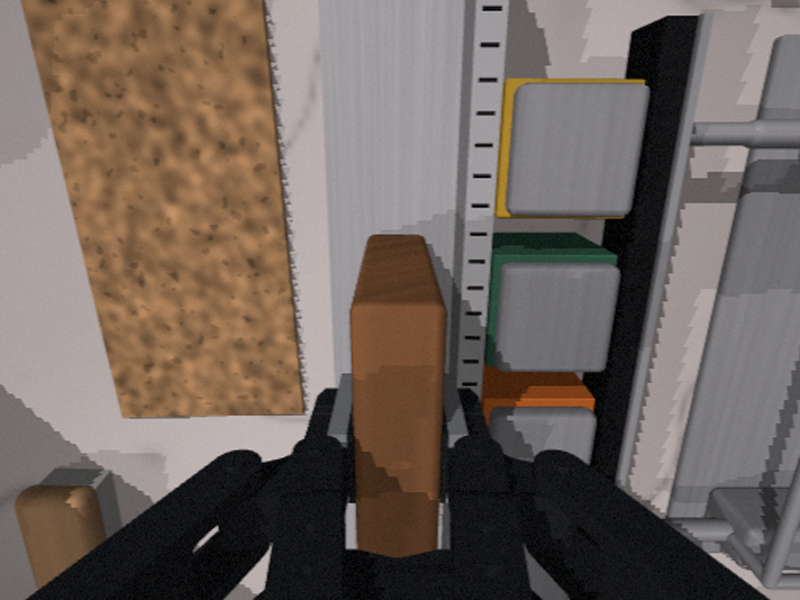

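Green and yellow are flush on the face, and there is still a small gap to the bar. My≈0.69 N·m while sliding makes a quieter force signal than Fx. I'll creep forward now.

Request:
{"method": "servo_tool", "body": {"motion": [[10, 0, 1, -0.1, 0, 0, 0], [10, 0, 1, -0.1, 0, 0, 0], [10, 0, 1, 0, 0, 0, 0]]}}

```text
time: 10.5
tool_pos: [531.6, -79.4, 62.6]
tcp_rot: [-179.9, -0.0, 90.7]
ft_force: [-2.8, 0.0, -3.5]
finger_gap: 23.4
```

```bash
python3 -c "
from h import *
delta(535,-80,63,90.75)"
```

```text
t 10.5 pos [531.57 -79.41  62.57] [-1.7994e+02 -4.0000e-02  9.0690e+01] F [-2.83  0.01 -3.47] M [ 0.1   0.65 -0.02] gap 23.4
shift [-0.64  3.42 -0.44] turn [-0.0011 -0.0006 -0.0011]
```

Request:
{"method": "servo_tool", "body": {"motion": [[10, 0, 0.8, 0, 0, 0, 0], [10, 0, 0.8, 0, 0, 0, 0]]}}

```text
time: 10.7
tool_pos: [533.3, -79.3, 62.5]
tcp_rot: [-179.9, -0.0, 90.7]
ft_force: [-3.0, -0.2, -3.5]
finger_gap: 22.9
```

```bash
python3 -c "
from h import *
delta(535,-80,63,90.75)"
```

```text
t 10.7 pos [533.29 -79.35  62.51] [-1.7993e+02 -4.0000e-02  9.0690e+01] F [-3.02 -0.16 -3.48] M [-0.03  0.73 -0.03] gap 22.9
shift [-0.67  1.7  -0.49] turn [-0.0012 -0.0007 -0.001 ]
```

Request:
{"method": "servo_tool", "body": {"motion": [[10, 0, 0.7, 0, 0, 0, 0], [10, 0, 0.7, 0, 0, 0, 0]]}}

```text
time: 10.9
tool_pos: [534.4, -79.3, 62.4]
tcp_rot: [-179.9, -0.0, 90.7]
ft_force: [-6.6, 0.7, -3.0]
finger_gap: 23.5
```

```bash
python3 -c "
from h import *
delta(535,-80,63,90.75)"
```

```text
t 10.9 pos [534.44 -79.33  62.36] [-1.7988e+02 -4.0000e-02  9.0690e+01] F [-6.58  0.66 -3.02] M [-0.1   1.15 -0.04] gap 23.5
shift [-0.68  0.55 -0.65] turn [-0.0021 -0.0007 -0.001 ]
```

Request:
{"method": "servo_tool", "body": {"motion": [[10, 0, 0.7, 0, 0, 0, 0]]}}

```text
time: 11.0
tool_pos: [534.6, -79.3, 62.2]
tcp_rot: [-179.8, -0.0, 90.7]
ft_force: [-8.4, 0.4, 1.5]
finger_gap: 23.2
```

```bash
python3 -c "
from h import *
delta(535,-80,63,90.75)"
```

```text
t 11.0 pos [534.56 -79.34  62.25] [-1.798e+02 -5.000e-02  9.069e+01] F [-8.35  0.36  1.47] M [-0.03  1.54 -0.05] gap 23.2
shift [-0.67  0.43 -0.75] turn [-0.0035 -0.0008 -0.001 ]
```

```bash
python3 -c "
from h import *
meas(5);delta(535,-80,62.3,90.7)"
```

```text
t 11.25 P [534.56 -79.32  62.25] A [180.2  359.95  90.69] F [-6.34 -0.2  -1.28] M [-0.03  1.26 -0.03] dP [-0.02  0.01 -0.02] Fx [-7.3 -6.3 -6.4 -5.6 -6.1]
t 11.25 pos [534.55 -79.31  62.24] [-1.798e+02 -5.000e-02  9.069e+01] F [-6.12  0.51 -1.45] M [-0.08  1.22  0.  ] gap 23.3
shift [-0.69  0.44 -0.06] turn [-0.0034 -0.0009 -0.0002]
```

Request:
{"method": "servo_tool", "body": {"motion": [[10, 0, 0.6, -0.1, -0.002, 0, 0], [10, 0, 0.6, -0.1, -0.001, 0, 0]]}}

```text
time: 11.45
tool_pos: [534.5, -79.3, 62.2]
tcp_rot: [-179.8, -0.1, 90.7]
ft_force: [-6.4, -1.2, -1.6]
finger_gap: 23.6
```

```bash
python3 -c "
from h import *
meas(4);delta(535,-80,62.3,90.7)"
```

```text
t 11.65 P [534.54 -79.31  62.23] A [180.19 359.95  90.69] F [-6.55 -0.18 -0.9 ] M [-0.04  1.26 -0.04] dP [-0.01 -0.   -0.01] Fx [-6.5 -6.5 -6.9 -6.3]
t 11.65 pos [534.55 -79.3   62.24] [-1.7981e+02 -6.0000e-02  9.0700e+01] F [-6.29 -0.02 -1.3 ] M [-0.07  1.22 -0.04] gap 23.3
shift [-0.7   0.44 -0.06] turn [-0.0032 -0.001  -0.0001]
```

Request:
{"method": "servo_tool", "body": {"motion": [[10, 0, 0.8, -0.1, -0.001, 0, 0], [10, 0, 0.9, -0.1, -0.001, 0, 0]]}}

```text
time: 11.85
tool_pos: [534.7, -79.3, 62.3]
tcp_rot: [-179.7, -0.1, 90.7]
ft_force: [-9.3, -0.3, 0.4]
finger_gap: 23.3
```

```bash
python3 -c "
from h import *
meas(4);delta(535,-80,62.3,90.7)"
```

```text
t 12.05 P [534.71 -79.29  62.28] A [180.28 359.93  90.69] F [-7.97 -0.06  0.25] M [-0.04  1.48 -0.06] dP [-0.02 -0.01 -0.04] Fx [-8.  -7.9 -8.  -8. ]
t 12.05 pos [534.71 -79.31  62.26] [-1.7973e+02 -6.0000e-02  9.0690e+01] F [-7.99  0.37 -0.59] M [-0.02  1.49 -0.05] gap 23.5
shift [-0.69  0.28 -0.04] turn [-0.0048 -0.0011 -0.0001]
```

Request:
{"method": "servo_tool", "body": {"motion": [[10, 0, 0.9, -0.2, -0.004, 0, 0], [10, 0, 1.0, -0.2, -0.004, 0, 0]]}}

```text
time: 12.25
tool_pos: [534.7, -79.3, 62.2]
tcp_rot: [-179.9, -0.1, 90.7]
ft_force: [-8.4, 0.2, -1.9]
finger_gap: 23.3
```

```bash
python3 -c "
from h import *
meas(4);delta(535,-80,62.3,90.7)"
```

```text
t 12.45 P [534.71 -79.27  62.17] A [180.06 359.92  90.69] F [-7.68  0.23 -0.69] M [-0.08  1.55 -0.08] dP [-0.02  0.04 -0.02] Fx [-7.6 -7.6 -7.8 -7.7]
t 12.45 pos [534.7  -79.25  62.15] [-1.7994e+02 -8.0000e-02  9.0690e+01] F [-7.66 -0.06 -0.1 ] M [-0.06  1.55 -0.11] gap 23.1
shift [-0.76  0.29 -0.15] turn [-0.0011 -0.0014 -0.0002]
```

Request:
{"method": "servo_tool", "body": {"motion": [[10, 0, 1.2, -0.2, -0.003, 0, 0], [10, 0, 1.3, -0.2, -0.003, 0, 0]]}}

```text
time: 12.65
tool_pos: [534.8, -79.3, 62.1]
tcp_rot: [-180.0, -0.1, 90.7]
ft_force: [-11.1, -0.6, 2.1]
finger_gap: 23.3
```

```bash
python3 -c "
from h import *
meas(4);delta(535,-80,62.3,90.7)"
```

```text
t 12.85 P [534.89 -79.27  62.14] A [180.02 359.91  90.69] F [-9.16 -0.38  1.09] M [-0.11  1.8  -0.06] dP [-0.01  0.    0.02] Fx [-8.6 -9.3 -9.2 -9.5]
t 12.85 pos [534.89 -79.27  62.16] [-1.7998e+02 -1.0000e-01  9.0680e+01] F [-9.52 -0.69  1.  ] M [-0.1   1.77 -0.07] gap 23.0
shift [-0.73  0.1  -0.14] turn [-0.0003 -0.0017 -0.0003]
```

Request:
{"method": "servo_tool", "body": {"motion": [[10, 0, 1.4, -0.4, -0.003, 0.001, 0], [10, 0, 1.5, -0.5, -0.003, 0.001, 0]]}}

```text
time: 13.05
tool_pos: [535.1, -79.2, 62.2]
tcp_rot: [-180.0, -0.2, 90.7]
ft_force: [-9.3, -0.5, -1.5]
finger_gap: 23.4
```

```bash
python3 -c "
from h import *
meas(4);delta(535,-80,62.3,90.7)"
```

```text
t 13.25 P [535.06 -79.18  62.15] A [180.02 359.77  90.68] F [-9.15  0.17 -1.02] M [-0.24  1.76 -0.11] dP [-0.01  0.   -0.02] Fx [-8.9 -9.7 -8.2 -9.9]
t 13.25 pos [535.05 -79.18  62.15] [-179.98   -0.23   90.68] F [-9.87  0.07 -1.45] M [-0.25  1.78 -0.1 ] gap 23.4
shift [-0.82 -0.06 -0.16] turn [-0.0004 -0.004  -0.0003]
```

Request:
{"method": "servo_tool", "body": {"motion": [[10, 0, 1.7, -0.4, -0.003, -0.003, 0], [10, 0, 1.9, -0.4, -0.003, -0.003, 0]]}}

```text
time: 13.45
tool_pos: [535.4, -79.3, 62.1]
tcp_rot: [-179.9, 0.1, 90.7]
ft_force: [-12.2, -0.0, 1.1]
finger_gap: 23.3
```

```bash
python3 -c "
from h import *
meas(4);delta(535,-80,62.3,90.7)"
```

```text
t 13.65 P [535.34 -79.23  62.03] A [1.8011e+02 1.0000e-01 9.0670e+01] F [-11.2   -0.68   0.98] M [-0.02  2.07 -0.02] dP [-0.02  0.   -0.03] Fx [-11.7 -11.  -11.2 -11. ]
t 13.65 pos [535.34 -79.23  62.03] [-1.7989e+02  9.0000e-02  9.0670e+01] F [-10.97  -0.67   0.71] M [-0.06  2.08 -0.  ] gap 23.3
shift [-0.77 -0.35 -0.27] turn [-0.0019  0.0016 -0.0005]
```

Request:
{"method": "servo_tool", "body": {"motion": [[10, 0, 2.1, -0.5, -0.004, 0.001, 0], [10, 0, 2.1, -0.5, -0.004, 0.001, 0]]}}

```text
time: 13.85
tool_pos: [535.6, -79.2, 62.0]
tcp_rot: [-179.8, -0.1, 90.7]
ft_force: [-12.7, 0.3, 3.0]
finger_gap: 23.1
```

```bash
python3 -c "
from h import *
import pickle
meas(10);delta(535,-80,62.3,90.7)
im=snapshot('wrist'); s=sense(); pickle.dump((s,im),open('w5.pkl','wb'))
cv2.imwrite('pics/w5.png',cv2.resize(im,(800,600),interpolation=cv2.INTER_CUBIC))"
```

```text
t 14.35 P [535.55 -79.16  62.04] A [180.16 359.95  90.67] F [-12.92   0.06   2.79] M [-0.16  2.41 -0.08] dP [-0.01 -0.02 -0.02] Fx [-12.8 -12.5 -13.6 -12.5 -13.5 -12.7 -12.9 -13.  -13.  -12.6]
t 14.35 pos [535.55 -79.18  62.03] [-1.7984e+02 -5.0000e-02  9.0670e+01] F [-12.59   0.37   2.62] M [-0.14  2.36 -0.07] gap 23.3
shift [-0.81 -0.56 -0.27] turn [-0.0028 -0.0009 -0.0005]
```

Request:
{"method": "servo_tool", "body": {"motion": [[10, 0, 2.2, -0.9, -0.006, 0, 0], [10, 0, 2.2, -0.9, -0.006, 0, 0]]}}

```text
time: 14.6
tool_pos: [535.6, -79.1, 62.0]
tcp_rot: [-180.0, -0.1, 90.7]
ft_force: [-10.3, -1.3, -1.3]
finger_gap: 23.2
```

```bash
python3 -c "
from h import *
meas(10);delta(535,-80,62.3,90.7)
cv2.imwrite('pics/s5.png',cv2.resize(snapshot('side')[150:310,200:410],(800,610),interpolation=cv2.INTER_CUBIC)[:600])"
```

```text
t 15.1 P [535.61 -79.08  61.99] A [180.02 359.91  90.66] F [-11.19  -0.66  -0.91] M [-0.27  2.19 -0.11] dP [ 0.02 -0.02  0.01] Fx [-11.1 -11.4 -10.4 -11.5 -10.8 -11.6 -11.2 -10.9 -11.6 -11.3]
t 15.1 pos [535.6  -79.08  61.97] [-1.7998e+02 -9.0000e-02  9.0660e+01] F [-11.31  -1.03  -1.48] M [-0.22  2.21 -0.15] gap 23.5
shift [-0.91 -0.61 -0.33] turn [-0.0004 -0.0015 -0.0007]
```

View pics/s5.png

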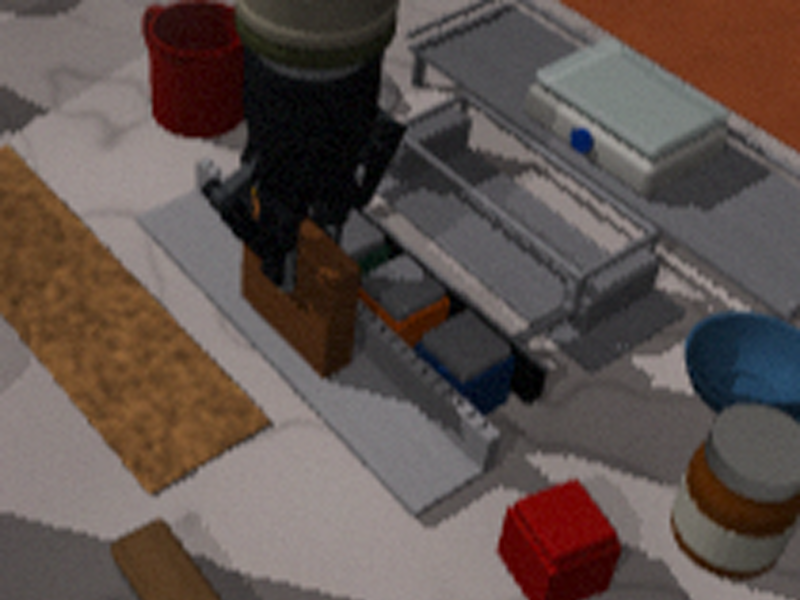

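Taking the downward friction load off the face lowered F to about 10.9 N, so the bar force is about 8.1–8.9 N. I'll add a little more to reach the middle of the band.

Request:
{"method": "servo_tool", "body": {"motion": [[10, 0, 2.5, -0.9, -0.006, 0, 0], [10, 0, 2.5, -0.9, -0.006, 0, 0]]}}

```text
time: 15.35
tool_pos: [535.7, -79.0, 61.9]
tcp_rot: [180.0, -0.1, 90.7]
ft_force: [-12.5, -0.6, 1.5]
finger_gap: 23.1
```

```bash
python3 -c "
from h import *
meas(12);delta(535,-80,62.3,90.7)"
```

```text
t 15.95 P [535.71 -79.03  61.95] A [179.96 359.88  90.65] F [-13.4   -0.31   1.27] M [-0.31  2.5  -0.17] dP [-0.02  0.02 -0.02] Fx [-13.8 -12.8 -12.8 -14.3 -13.6 -13.  -13.5 -13.1 -13.3 -14.  -13.4 -13.3]
t 15.95 pos [535.72 -79.02  61.95] [ 1.7996e+02 -1.2000e-01  9.0650e+01] F [-13.27  -0.13   0.83] M [-0.32  2.55 -0.24] gap 23.6
shift [-0.97 -0.73 -0.35] turn [ 0.0007 -0.0021 -0.0009]
```

Request:
{"method": "servo_tool", "body": {"motion": [[10, 0, 1.5, -0.3, -0.003, 0, 0], [10, 0, 1, -0.2, -0.002, 0, 0], [10, 0, 0.5, -0.2, 0, 0, 0], [10, 0, 0, -0.1, 0, 0, 0], [10, 0, -0.4, 0, 0, 0, 0], [10, 0, -0.6, 0, 0, 0, 0], [10, 0, -1, 0, 0, 0, 0], [10, 0, -1.5, 0, 0, 0, 0], [10, 0, -3, 0, 0, 0, 0], [10, 0, -5, 0, 0, 0, 0]]}}

```text
time: 16.95
tool_pos: [527.2, -79.7, 64.0]
tcp_rot: [179.6, -0.1, 90.6]
ft_force: [-0.2, 0.4, -3.1]
finger_gap: 23.1
```

```bash
python3 -c "
from h import *
meas(4);delta(490,-80,64,90.6)"
```

```text
t 17.15 P [526.46 -79.63  63.65] A [179.69 359.93  90.64] F [-0.07  0.01 -3.11] M [-0.01 -0.02  0.02] dP [ 0.47 -0.02 -0.07] Fx [-0.1  0.  -0.3  0.1]
t 17.15 pos [526.71 -79.65  63.63] [ 1.7968e+02 -7.0000e-02  9.0640e+01] F [ 0.13  0.66 -3.09] M [-0.06  0.03  0.05] gap 23.3
shift [  0.06 -36.71  -0.57] turn [ 0.0056 -0.0013  0.0006]
```

Request:
{"method": "servo_tool", "body": {"motion": [[10, 0, -6, -1, 0.005, -0.001, 0], [10, 0, -10, -2, 0, 0, 0], [10, 0, -12, -3, 0, 0, 0], [10, 0, -12, -10, 0, 0, 0], [10, 0, -5, -15, 0, 0, 0], [10, 0, 0, -12, 0, 0, 0], [10, 0, 0, 0, 0, 0, 0]]}}

```text
time: 17.85
tool_pos: [476.4, -79.9, 107.7]
tcp_rot: [-179.9, -0.0, 90.6]
ft_force: [0.1, 0.7, -3.3]
finger_gap: 23.0
```

```bash
python3 -c "
from h import *
import pickle
im=snapshot('wrist'); s=sense(); pickle.dump((s,im),open('w6.pkl','wb'))
cv2.imwrite('pics/w6.png',cv2.resize(im,(800,600),interpolation=cv2.INTER_CUBIC))
delta(430,39,105,90.45)"
```

```text
t 17.9 pos [476.08 -79.78 106.8 ] [-1.7982e+02 -5.0000e-02  9.0640e+01] F [-0.24 -1.02 -2.73] M [-0.   -0.01 -0.02] gap 23.4
shift [119.28 -44.74   2.04] turn [-0.0032 -0.0008  0.0034]
```

View pics/w6.png

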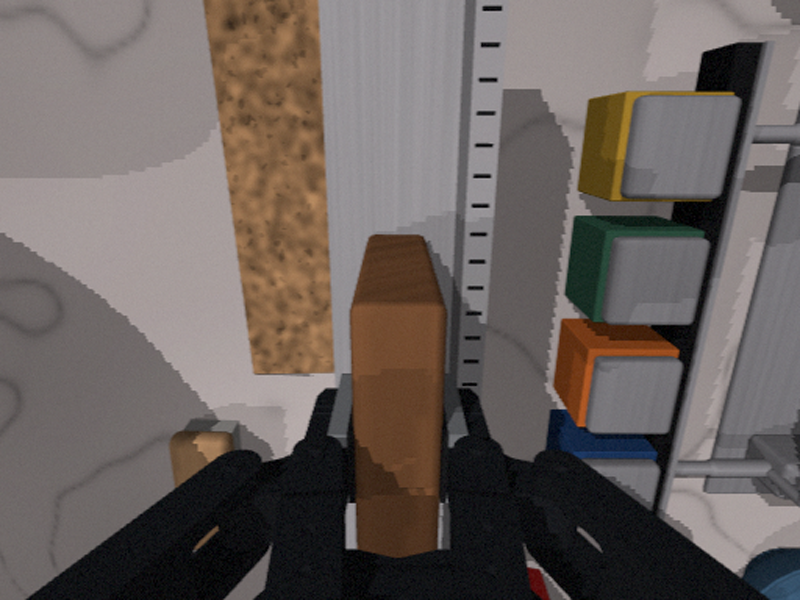

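The four tins stand in a square row on the bar. Now I'll take the straightedge back to the mat.

Request:
{"method": "servo_tool", "body": {"motion": [[10, 20, -8, 0, 0, 0, 0], [10, 28, -10, 0, 0, 0, 0], [10, 28, -10, 0, 0, 0, 0], [10, 24, -9, 0, 0, 0, 0], [10, 14, -4, 0, -0.003, 0, -0.01], [10, 3, -1, 0, 0, 0, 0], [10, 0, 0, 0, 0, 0, 0]]}}

```text
time: 18.6
tool_pos: [430.6, 40.2, 103.2]
tcp_rot: [-179.8, -0.0, 91.2]
ft_force: [-0.7, 0.4, -3.3]
finger_gap: 23.3
```

```bash
python3 -c "
from h import *
delta(431,38.5,66,91.2)"
```

```text
t 18.6 pos [430.63  40.17 103.17] [-1.7983e+02 -4.0000e-02  9.1150e+01] F [-0.68  0.41 -3.33] M [-0.01  0.04  0.  ] gap 23.3
shift [-1.7   0.44 37.17] turn [-0.0029 -0.0008 -0.0008]
```

Request:
{"method": "servo_tool", "body": {"motion": [[10, -0.8, 0.3, 10, -0.003, 0, 0], [10, -0.5, 0, 10, 0, 0, 0], [10, 0, 0, 9, 0, 0, 0], [10, 0, 0, 5, 0, 0, 0], [10, 0, 0, 2, 0, 0, 0], [10, 0, 0, 0, 0, 0, 0]]}}

```text
time: 19.2
tool_pos: [430.7, 36.0, 62.1]
tcp_rot: [-179.9, -0.0, 90.9]
ft_force: [-0.6, -0.6, -3.7]
finger_gap: 23.2
```

```bash
python3 -c "
from h import *
meas(3);delta(431,38.5,60.3,91.2)"
```

```text
t 19.35 P [431.08  36.11  62.68] A [180.09   0.    90.95] F [ 0.91  0.07 -3.17] M [-0.03  0.03 -0.05] dP [0.58 0.12 0.72] Fx [0.2 1.7 0.8]
t 19.35 pos [431.37  36.17  63.02] [-179.95    0.     90.96] F [ 0.84 -0.25 -3.38] M [ 0.01 -0.01 -0.05] gap 23.2
shift [ 2.34 -0.32  2.72] turn [-0.0009  0.     -0.0042]
```

Request:
{"method": "servo_tool", "body": {"motion": [[10, 1.5, -0.3, 0.5, -0.001, 0, -0.003], [10, 0.5, 0, 1, 0, 0, 0], [10, 0, 0, 0.7, 0, 0, 0], [10, 0, 0, 0.5, 0, 0, 0], [10, 0, 0, 0.3, 0, 0, 0]]}}

```text
time: 19.85
tool_pos: [432.3, 38.6, 61.3]
tcp_rot: [179.8, 0.0, 91.2]
ft_force: [-0.3, -0.2, -3.3]
finger_gap: 23.3
```

```bash
python3 -c "
from h import *
meas(3);delta(431,38.5,60.3,91.2)"
```

```text
t 20.0 P [432.21  38.55  61.24] A [1.7982e+02 1.0000e-02 9.1170e+01] F [ 0.07 -0.15 -2.94] M [0.01 0.05 0.03] dP [-0.06 -0.04 -0.  ] Fx [ 0.2  0.3 -0.3]
t 20.0 pos [432.19  38.53  61.25] [1.7983e+02 1.0000e-02 9.1170e+01] F [-0.31 -0.08 -2.69] M [0.05 0.04 0.  ] gap 23.0
shift [-0.01 -1.19  0.94] turn [ 0.003   0.0001 -0.0005]
```

Request:
{"method": "servo_tool", "body": {"motion": [[10, 0, -0.8, 0.5, 0.003, 0, 0], [10, 0, 0, 0.6, 0, 0, 0], [10, 0, 0, 0.5, 0, 0, 0]]}}

```text
time: 20.3
tool_pos: [431.5, 38.5, 60.0]
tcp_rot: [-180.0, 0.0, 91.2]
ft_force: [-4.3, -0.1, 7.5]
finger_gap: 23.2
```

```bash
python3 -c "
from h import *
meas(3);delta(431,38.5,60.1,91.2)"
```

```text
t 20.45 P [431.45  38.47  60.03] A [1.8001e+02 1.0000e-02 9.1170e+01] F [-3.3   0.19  3.4 ] M [ 0.01  0.58 -0.01] dP [ 0.04 -0.    0.02] Fx [-2.9 -2.9 -4.1]
t 20.45 pos [431.47  38.47  60.04] [-1.800e+02  1.000e-02  9.117e+01] F [-4.07  1.13  4.21] M [ 0.04  0.61 -0.01] gap 23.5
shift [ 0.04 -0.47 -0.06] turn [-0.0001  0.0001 -0.0005]
```

Request:
{"method": "servo_tool", "body": {"motion": [[10, 0, 0, 0, 0, 0, 0], [40, 0, 0, 0, 0, 0, 0], [70, 0, 0, 0, 0, 0, 0], [85, 0, 0, 0, 0, 0, 0], [85, 0, 0, 0, 0, 0, 0], [85, 0, 0, 0, 0, 0, 0], [85, 0, 0, 0, 0, 0, 0]]}}

```text
time: 21.15
tool_pos: [433.0, 38.4, 60.7]
tcp_rot: [179.8, 0.0, 91.2]
ft_force: [0.2, -0.3, -0.3]
finger_gap: 84.9
```

Request:
{"method": "servo_tool", "body": {"motion": [[85, 0, 0, -10, 0, 0, 0], [85, 0, 0, -20, 0, 0, 0], [85, 0, 0, -30, 0, 0, 0], [85, 0, 0, -40, 0, 0, 0], [85, 0, 0, -45, 0, 0, 0], [85, -10, 8, -45, 0, 0, 0], [85, -20, 8, -45, 0, 0, 0], [85, -20, 8, -40, 0, 0, 0], [85, 0, 0, 0, 0, 0, 0]]}}

```text
time: 22.05
tool_pos: [454.6, -11.5, 349.4]
tcp_rot: [179.9, 0.1, 91.3]
ft_force: [0.9, -0.8, 0.6]
finger_gap: 84.8
```

```bash
python3 -c "
from h import *
import pickle
im=snapshot('wrist'); s=sense(); pickle.dump((s,im),open('w7.pkl','wb'))
cv2.imwrite('pics/w7.png',cv2.resize(im,(800,600),interpolation=cv2.INTER_CUBIC))
print(s['time'],s['tool_pos'],s['ft_force'])"
```

```text
22.1 [453.70177364 -10.57848698 346.83034009] [ 0.81273239 -0.24363341  0.92131665]
```

View pics/w7.png

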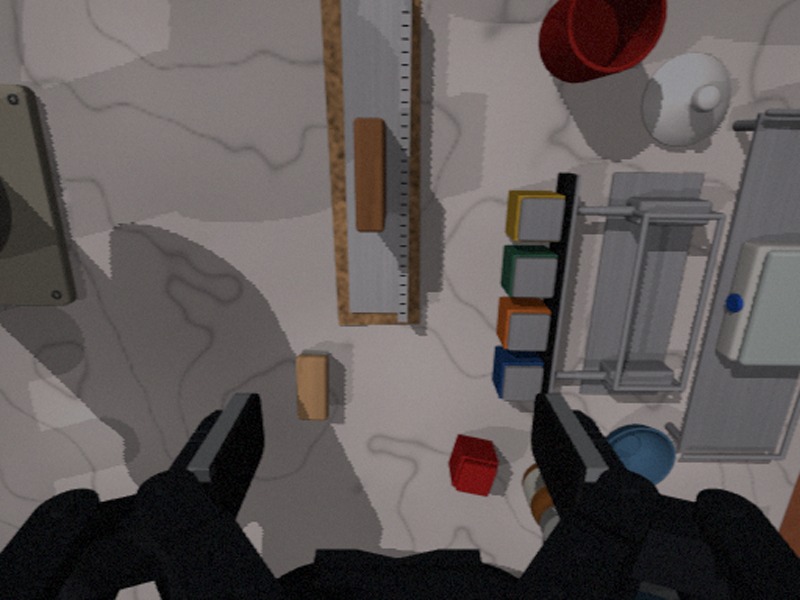

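All four tins sit in a row along the bar, with lid left edges at about u 519, 513, 508 and 503, parallel to the bar. The straightedge stands on the mat and the bystanders look untouched. I'll hand in.

```bash
python3 -c "
from bench import *
print(hand_in())"
```

```text
the job is handed in; nothing more can be done
None
```

The job is handed in at about 22 s. I used the straightedge to push the four tins into one row against the bar and pressed them there. I then drew it back with the wrist force returning to zero in the push direction, stood it on its mat, and lifted the gripper clear.

- **Press force:** Sliding the row took about 2.8–3 N. The final press held about 13.1 N at the wrist for 0.6 s, so I estimate 9–10 N on the bar. Bar travel of about 1.9 mm agrees with that.
- **Uncertainty:** The bar force has an uncertainty of about 1 N, because the straightedge's face also pressed down on the tins by up to about 6 N, which changes the floor friction. I did not measure the force on each tin separately. I inferred an even share from the small twist at the wrist.
- **Final view:** All four tins stand square in a row along the bar. The straightedge stands on the mat, turned about 0.7° from its original angle. The mug, jar, other bystanders and the look-alikes I could see appear unmoved, but the opener and the purple look-alike were out of that view. I compared this picture by eye and did no numeric check of the tins' final alignment.

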